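# Change the bench over to the other gas line

### The job

Change the bench's gas supply over: first shut the red-handled ball valve, then open the blue-handled one, never having both open together. Swing each handle its quarter turn until it meets its hard stop and lean on it there for a moment with a firm push of about 10 N, without forcing it. Reach in under the overhead lines without hitting the stands with the arm, leave the other things on the bench where they are, and let go of the handles.

Things in the scene. Friction and masses are not known exactly. Their poses are not given: they have to be found in the camera images.
- valve_red: fixed stand, ball valve with red lever, in use (starts about open). Origin on the bench on the lever's vertical axis; z up, -x its front, +y the side to which a shut lever points. Copper pipe along x, 26 mm thick, 58 mm up, x -84 to +110 mm; brass housing top 78 mm up. Overhead a level line 24 mm thick along y (-90 to +160 mm) at x +45, 225 mm up, from a post at y -90. Base 180 x 180 x 12 mm.
- valve_blue: fixed stand, ball valve with blue lever, the fresh line (starts about shut). Origin on the bench on the lever's vertical axis; z up, -x its front, +y the side to which a shut lever points. Copper pipe along x, 26 mm thick, 58 mm up, x -84 to +110 mm; brass housing top 78 mm up. Overhead a level line 24 mm thick along y (-90 to +160 mm) at x +45, 225 mm up, from a post at y -90. Base 180 x 180 x 12 mm.
- handle_red (a joint): angle of the red lever, rad: 0 = fully open, lever along its pipe pointing to the valve's -x (front); grows clockwise seen from above as it shuts, to about a quarter turn, lever across the pipe pointing to the valve's +y. Hard stop within 0.07 rad of a right angle: feel for it. Steady rubbing torque 0.22 N m; stays where left.
- handle_blue (a joint): angle of the blue lever, rad: 0 = fully shut, lever across its pipe pointing to the valve's +y; grows anticlockwise seen from above as it opens, to about a quarter turn, lever along the pipe pointing to the valve's -x (front). Hard stop within 0.07 rad of a right angle: feel for it. Steady rubbing torque 0.22 N m; stays where left.
- handle_red_end (a point): middle of the free end of the red lever, at mid-thickness; turns with it. The lever is a level painted bar 22 mm wide and 16 mm thick, mid-height 100 mm above the bench, reaching 105 mm from the turning axis to this end. To get behind it under the overhead line, come from the stand's front (it faces the robot's right) with the tool leaning back some 35 degrees.
- handle_blue_end (a point): middle of the free end of the blue lever, at mid-thickness; turns with it. The lever is a level painted bar 22 mm wide and 16 mm thick, mid-height 100 mm above the bench, reaching 105 mm from the turning axis to this end. To get behind it under the overhead line, come from the stand's front (it faces the robot's right) with the tool leaning back some 35 degrees.
- spool: loose blue solder spool, 60 mm wide, 42 mm high, standing on the bench between the valves; origin under its centre. Leave alone.
- flux: loose amber jar, 40 mm wide, 70 mm high, standing on the bench between the valves, farther back; origin under its centre. Leave alone.
- driver: loose screwdriver, 180 mm long, lying on the bench in front of the robot. Leave alone.
- spanner: loose spanner, 160 mm long, lying on the bench in front of the robot. Leave alone.
- tray: loose black parts tray, 120 x 160 x 28 mm, to the left. Leave alone.
- mug: loose white mug, 80 mm wide, 90 mm high, at the left. Leave alone.
- meter: loose yellow meter, 150 x 80 x 35 mm, lying to the right. Leave alone.

How it is judged:
By the outcome, as a careful person would: the job done as asked, in the order asked, and still so for the second after the job is handed in, with the robot touching nothing.
It also fails if it takes over 69 s, if anything falls off the work surface, if the arm or the gripper's body presses on something with over 40 N, if the wrist force passes 120 N, or if a joint passes its speed limit or range.

### The arm

A 6-joint arm with a two-finger parallel gripper is mounted at the origin on the work surface. World frame = base frame: x ahead of the robot, y to its left, z up, the work surface at z = 0. Lengths are in m, angles in rad, forces in N, time in s.
With the tool pointing down it reaches from about 0.25 to 0.8 m from the base axis. Payload 8.5 kg.
Tool frame: the origin (TCP) lies at the very end of the fingers, on their centre line; the grasp point (between the pads) lies 19 mm behind it; z points along the fingers, y is the line along which they close (so a half turn about z gives the same grasp; the last joint's range is limited). The gripper opens to 85 mm and grips with 20 to 120 N. Pads are 22 mm wide; open, the fingers measure 114 mm over their backs; the gripper's body (76 mm by 85 mm) begins 54 mm behind the grasp point. The pads swing forward as they close: fully open they stand 13 mm farther back than shut.
Start: joints at [1.291, 0.238, -0.013, 1.319, 0, 1.571], TCP at [0.145, 0.505, 0.231] pointing down, gripper open.
Joint ranges: [-2.66, 2.66], [-1.03, 1.9], [-1.14, 1.46], [-1.82, 2.27], [-1.45, 1.34], [-3.14, 3.14]. Speed limits (rad/s): [2.22, 2.22, 2.79, 3.14, 3.14, 3.14].

### API

Orientations are given as [roll, pitch, yaw] about the fixed x, y, z axes, in that order (R = Rz(yaw) Ry(pitch) Rx(roll)).
In Python, from cell import r, viewer, order, nets gives the robot as it stands.
- The arm moves only by the tool servo_tool, never from a script. Its argument "rows" is a list of rows, each a list of 5 numbers: the shift along the tool's x, y, z in m, then the turn about the tool's z in degrees, then the opening, from 0 (shut) to 1 (fully open). A call has exactly 5 rows; each row is the pose to reach, as a shift and turn from the pose commanded when the call began, along the tool's axes at that moment; what a row does not reach only later rows make up. A row lasts 1/8 s, in which the tool goes at most 62.5 mm and 10.7 degrees, less where a joint would pass 70% of its speed; a pose out of reach is approached as far as the arm can. A call with a gripper value outside its range is refused whole. The fingers move at their own pace and stop on an object; "newtons" is the grip in N (left out, the last holds). Time passes only in rows, so rows that repeat a pose let the fingers close, or fill a call up. It gives the time, the measured TCP pose, the force, the opening and the grip force at its end, in the units of the state.
- r.state(): the state, without advancing time (a new reading comes with each control period).
- viewer.camera(name): name is "scene" or "top" or "wrist"; returns a dict with "img" (480x640x3 uint8, blue, green, red), "K" (3x3 intrinsics, pixels), "xyz" and "orientation" of the camera in the world. Camera axes: x right, y up, looking along -z (the intrinsics and any distortion apply to the point x, -y, -z); pixel columns grow to the right and rows downward; lengths in m; the calibration is good to about 2 mm. The wrist camera is an equidistant fisheye: a pixel r from the principal point sees the ray r / f radians off the axis. A picture is of the moment at which its call begins. There is no depth.
- order.job_done(): hands the job in; it is judged then, once.
Trained networks look in a picture, given as the dict that the camera call returned (one of the last four; its "shot" number tells which), for a name from the list of things; names that differ only in an ending like _2 or _b are one class to them, and where a whole thing is asked for, a point or a joint stands for the part that bears it (a point fixed in the world has none). Each returns a list of dicts, best first, with "score" (0 to 1); they miss things now and then, are a little off and sometimes report something else, mostly with a low value. They report only what shows in the picture. A call takes as long as a camera call.
- nets.trace(picture, thing): "pixels" (480x640 bool, what is visible of it) and "location" ([row, column] in pixels, amid what is visible of it).
The state is a dict: "clock": time; "q": joint angles; "dq": joint speeds; "tau": joint torques, N m; "tool_pos": TCP position; "ee_rot": TCP orientation; "contact_force": force on the tool from outside, world axes, zero at the start; "ft_torque": the same for the moment, N m; "width": opening from 0.0 (shut) to 1.0 (fully open); "finger_force": force on a finger pad.
Only numpy, scipy, OpenCV 4.12 (cv2) and the standard library are available. Lean on these libraries where they do the work, as an engineer would, in place of code of your own. Each camera call takes 0.05 s, during which the arm holds its last target. There are 200 camera calls.

## Working session

There is one attempt and no reset: what is moved stays moved. The work goes in short steps, Python scripts to look and compute and a tool call to move; the robot and the scene stay as the last step left them, time stands still between calls to the robot, and variables do not carry over. Pictures are saved under pics/ and viewed, at most 10 in all, crops included, and the job is handed in when it is done.

Besides the shell and the picture viewer there is one more tool, called after "Call:" by a JSON object that holds its "api" and its "payload", one argument or row to a line. servo_tool: Moves the arm, as the interface text tells. Its arguments: {"type":"object","properties":{"rows":{"type":"array"},"newtons":{"type":"number"}},"required":["rows"]}

```bash
mkdir -p pics; ls
cat > h.py <<'E'
import numpy as np, cv2
from scipy.spatial.transform import Rotation as R
from cell import r, viewer, order, nets
def rot(o):
    return R.from_euler('xyz',o)
def ray(c,row,col):
    K=c["K"]; v=np.array([(col-K[0][2])/K[0][0],-(row-K[1][2])/K[1][1],-1.])
    return np.array(c["xyz"]),rot(c["orientation"]).apply(v)
def onz(c,row,col,z):
    o,d=ray(c,row,col); return o+d*(z-o[2])/d[2]
E
python3 - <<'E'
from h import *
print(r.state())
for n in("top","scene"):
    c=viewer.camera(n); cv2.imwrite(f"pics/{n}0.png",c["img"]); print(n,c["K"],c["xyz"],c["orientation"])
    for t,z in [("valve_red",0.05),("valve_blue",.05),("handle_red",.108),("handle_blue",.108),("spool",.042),("flux",.07)]:
        for x in nets.trace(c,t)[:2]:
            print(n,t,round(x["score"],2),x["location"],onz(c,*x["location"],z).round(3),x["pixels"].sum())
            if t[:6]=="handle" and x["score"]>.3:
                ys,xs=np.nonzero(x["pixels"]); P=np.array([onz(c,a,b,.108)[:2] for a,b in zip(ys,xs)])
                rc=cv2.minAreaRect(P.astype(np.float32)*1000); print("   rect",rc, cv2.boxPoints(rc).round(0).tolist())
E
```

```text
pics
{'clock': 0.0, 'q': array([ 1.29098466e+00,  2.38793838e-01, -1.42782098e-02,  1.31916336e+00,
        9.21437679e-06,  1.57080830e+00]), 'dq': array([-0.00095834,  0.00098776, -0.0006008 , -0.00112231, -0.00061745,
       -0.00091124]), 'tau': array([ 1.25251540e-04, -5.38786340e+01,  3.46435010e+01,  1.85601163e-02,
       -1.44513397e-04,  3.08901384e-06]), 'tool_pos': array([0.14487529, 0.50418658, 0.23066143]), 'ee_rot': array([-3.14015357e+00, -9.19713615e-06,  2.86176900e+00]), 'contact_force': array([-0.33257823, -0.02181465, -0.51361702]), 'ft_torque': array([-0.02479469,  0.0135208 ,  0.0383639 ]), 'finger_force': 0.0, 'width': 0.9997808165001515}
top [[472.88271057   0.         324.19422571]
 [  0.         472.88271057 235.53924554]
 [  0.           0.           1.        ]] [0.45729062 0.03596671 1.15689104] [ 0.05477681  0.02143381 -1.55750552]
top valve_red 0.76 [208.5, 266.7] [0.58  0.197 0.05 ] 6815
top valve_blue 0.7 [220.7, 425.6] [ 0.555 -0.176  0.05 ] 6630
top valve_blue 0.56 [208.1, 268.6] [0.581 0.192 0.05 ] 6702
top handle_red 0.81 [211.9, 290.8] [0.566 0.
[... 1279 characters left out ...]
 75.0], [589.0, 75.0], [591.0, 195.0], [548.0, 196.0]]
scene handle_blue 0.72 [253.0, 210.1] [ 0.516 -0.179  0.108] 489
   rect ((508.94281005859375, -176.53668212890625), (27.06451988220215, 132.14898681640625), 88.87548828125) [[443.0, -189.0], [575.0, -191.0], [575.0, -164.0], [443.0, -162.0]]
scene handle_blue 0.33 [241.9, 498.1] [0.609 0.417 0.108] 1856
   rect ((605.56640625, 418.64825439453125), (88.26866912841797, 181.43795776367188), 55.63420486450195) [[506.0, 433.0], [656.0, 331.0], [705.0, 404.0], [556.0, 506.0]]
scene spool 0.87 [284.5, 310.0] [0.584 0.016 0.042] 792
scene spool 0.43 [251.8, 365.1] [0.507 0.159 0.042] 670
scene flux 0.68 [316.0, 303.5] [ 0.694 -0.022  0.07 ] 541
```

View pics/top0.png

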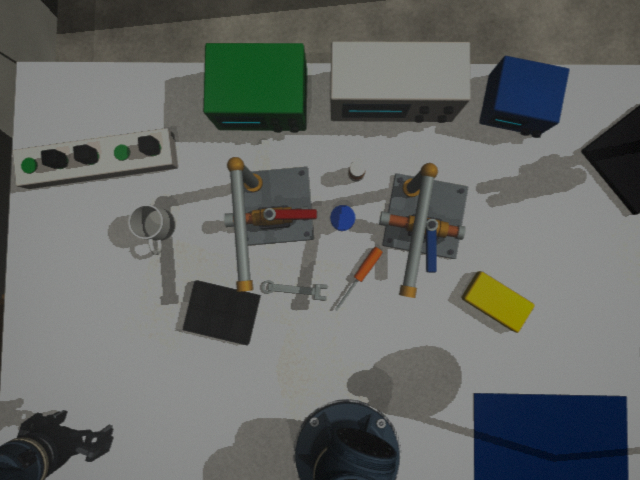

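View pics/scene0.png

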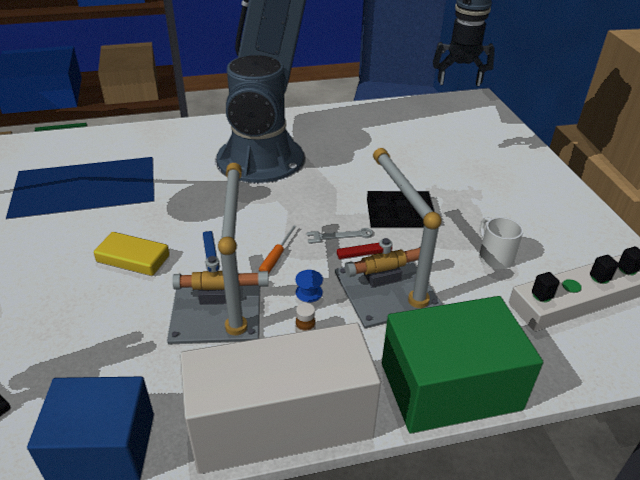

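The top view shows the red lever pointing right at (268–316, 214) and the blue lever pointing toward the robot at (431, 225–272). The red overhead line runs (236,163)→(244,287) and the blue one (429,170)→(408,292). The spool is at (342,217). The scene view agrees with all of this.

Run:
```python
from h import *
c=viewer.camera("top")
for n,a,b in(("red",(163,236),(287,244)),("blue",(170,429),(292,408))):
    A=onz(c,*a,.225)[:2];B=onz(c,*b,.225)[:2]; d=(B-A)/np.linalg.norm(B-A)   # valve +y
    vx=np.array([d[1],-d[0]])
    M=(A+B)/2; ax=M-45e-3*vx-35e-3*d
    print(n,"line",A.round(3),B.round(3),np.linalg.norm(B-A).round(3),"axis",ax.round(3),"vy dir deg",np.degrees(np.arctan2(d[1],d[0])).round(1))
for v in("top","scene"):
    c=viewer.camera(v)
    for n in("red","blue"):
        m=nets.trace(c,"handle_"+n)[0]["pixels"]; ys,xs=np.nonzero(m)
        P=np.array([onz(c,a,b,.104)[:2] for a,b in zip(ys,xs)])
        u=np.linalg.svd(P-P.mean(0),full_matrices=False)[2][0]; 
        if (u[1] if n=="red" else u[0])>0:u=-u
        s=(P-P.mean(0))@u
        print(v,n,"mean",P.mean(0).round(4),"dir",np.degrees(np.arctan2(u[1],u[0])).round(1),"end",(P.mean(0)+u*s.max()).round(4),"hub",(P.mean(0)+u*s.min()).round(4))
```

```text
red line [0.651 0.235] [0.405 0.213] 0.247 axis [0.567 0.182] vy dir deg -175.0
blue line [ 0.641 -0.149] [ 0.4   -0.109] 0.244 axis [ 0.547 -0.179] vy dir deg 170.4
top red mean [0.5625 0.1393] dir -88.6 end [0.564  0.0782] hub [0.5611 0.195 ]
top blue mean [ 0.4962 -0.1778] dir 179.1 end [ 0.4389 -0.1769] hub [ 0.5546 -0.1787]
scene red mean [0.5688 0.1363] dir -86.5 end [0.5727 0.073 ] hub [0.5649 0.1978]
scene blue mean [ 0.51   -0.1778] dir -179.4 end [ 0.4407 -0.1785] hub [ 0.5701 -0.1771]
```

```bash
cat >> h.py <<'E'
import json,os
# commanded pose (x,y,z,yaw deg); tool stays pointing down
def cmd():
    return json.load(open("cmd.json")) if os.path.exists("cmd.json") else [.1449,.5045,.2307,163.97]
def plan(wps,grip):
    """calls of 5 waypoints [x,y,z,yaw] -> rounded rows, tracks the commanded pose"""
    p=np.array(cmd())
    for k in range(0,len(wps),5):
        t=np.radians(p[3]); ex=np.array([np.cos(t),np.sin(t)]); ey=np.array([np.sin(t),-np.cos(t)]); rows=[]
        for w in wps[k:k+5]:
            d=np.array(w[:2])-p[:2]
            rows.append([round(float(d@ex),4),round(float(d@ey),4),round(float(p[2]-w[2]),4),round(float(p[3]-w[3]),1),grip])
        print(json.dumps(rows))
        a=rows[-1]; p[:2]+=a[0]*ex+a[1]*ey; p[2]-=a[2]; p[3]-=a[3]
    json.dump(p.tolist(),open("cmd.json","w"))
def lin(target,n,start=None):
    s=np.array(start if start is not None else cmd()); return [list(s+(np.array(target)-s)*i/n) for i in range(1,n+1)]
def st():
    s=r.state(); print(round(s["clock"],2),s["tool_pos"].round(4),np.degrees(s["ee_rot"]).round(1),s["contact_force"].round(1),round(s["width"],2))
E
python3 - <<'E'
from h import *
up=[.17,.47,.31,164]
plan([up]+lin([.602,.104,.31,183.5],12,up)+[[.602,.104,.31,183.5]]*2,0)
E
```

```text
[[-0.0337, -0.0262, -0.0793, -0.0, 0], [-0.0767, -0.0456, -0.0793, -1.7, 0], [-0.1197, -0.065, -0.0793, -3.3, 0], [-0.1627, -0.0843, -0.0793, -4.9, 0], [-0.2057, -0.1037, -0.0793, -6.5, 0]]
[[-0.0406, -0.0241, 0.0, -1.7, 0], [-0.0811, -0.0483, 0.0, -3.3, 0], [-0.1217, -0.0724, 0.0, -4.9, 0], [-0.1622, -0.0965, 0.0, -6.5, 0], [-0.2028, -0.1206, 0.0, -8.2, 0]]
[[-0.0367, -0.0297, 0.0, -1.6, 0], [-0.0734, -0.0593, 0.0, -3.2, 0], [-0.1101, -0.089, 0.0, -4.8, 0], [-0.1101, -0.089, 0.0, -4.8, 0], [-0.1101, -0.089, 0.0, -4.8, 0]]
```

Call:
{"api": "servo_tool", "payload": {
  "rows": [
    [-0.0337,-0.0262,-0.0793,0,0],
    [-0.0767,-0.0456,-0.0793,-1.7,0],
    [-0.1197,-0.065,-0.0793,-3.3,0],
    [-0.1627,-0.0843,-0.0793,-4.9,0],
    [-0.2057,-0.1037,-0.0793,-6.5,0]
  ],
  "newtons": 60
}}

```text
clock: 1.68
tool_pos: [0.3151, 0.347, 0.3108]
ee_rot: [3.141, 0.0, 2.976]
contact_force: [0.2, 0.5, -0.0]
width: 0.0
finger_force: 0.0
```

Call:
{"api": "servo_tool", "payload": {
  "rows": [
    [-0.0406,-0.0241,0.0,-1.7,0],
    [-0.0811,-0.0483,0.0,-3.3,0],
    [-0.1217,-0.0724,0.0,-4.9,0],
    [-0.1622,-0.0965,0.0,-6.5,0],
    [-0.2028,-0.1206,0.0,-8.2,0]
  ]
}}

```text
clock: 2.3
tool_pos: [0.4952, 0.1944, 0.3107]
ee_rot: [3.141, 0.0, 3.119]
contact_force: [0.0, 0.5, -0.1]
width: 0.001
finger_force: 0.0
```

Call:
{"api": "servo_tool", "payload": {
  "rows": [
    [-0.0367,-0.0297,0.0,-1.6,0],
    [-0.0734,-0.0593,0.0,-3.2,0],
    [-0.1101,-0.089,0.0,-4.8,0],
    [-0.1101,-0.089,0.0,-4.8,0],
    [-0.1101,-0.089,0.0,-4.8,0]
  ]
}}

```text
clock: 2.92
tool_pos: [0.6019, 0.104, 0.3103]
ee_rot: [3.142, -0.001, -3.082]
contact_force: [-0.2, -0.4, -0.8]
width: 0.001
finger_force: 0.0
```

Run:
```python
from h import *
st(); print(cmd())
c=viewer.camera("wrist"); cv2.imwrite("pics/w1.png",c["img"])
K=np.array(c["K"]);print(K[0],c["xyz"],c["orientation"])
# fisheye ray -> plane z
Rm=rot(c["orientation"])
def fz(row,col,z):
    u=np.array([col-K[0,2],row-K[1,2]]);rr=np.linalg.norm(u);th=rr/K[0,0]
    d=np.array([*(np.sin(th)*u/max(rr,1e-9)),np.cos(th)]); d=Rm.apply([d[0],-d[1],-d[2]])
    o=np.array(c["xyz"]); return (o+d*(z-o[2])/d[2])[:2]
x=nets.trace(c,"handle_red")[0]; print(x["score"],x["location"])
ys,xs=np.nonzero(x["pixels"]);P=np.array([fz(a,b,.106) for a,b in zip(ys,xs)])
rc=cv2.minAreaRect((P*1000).astype(np.float32));print(rc,cv2.boxPoints(rc).round(0).tolist())
tgt=[.602,.104,.086,183.5]
plan(lin(tgt,8)+[tgt]*2,0)
```

```text
2.92 [0.6019 0.104  0.3103] [ 180.    -0.  -176.6] [-0.2 -0.4 -0.8] 0.0
[0.6020047586689423, 0.10398649798707338, 0.31, 183.47]
[371.64829954   0.         318.00785802] [0.53332142 0.09993688 0.4528586 ] [-2.65650170e-01 -3.15715270e-04  1.63033692e+00]
0.91 [169.4, 355.8]
((561.6880493164062, 136.99290466308594), (26.8980655670166, 118.96145629882812), 3.0287911891937256) [[545.0, 196.0], [551.0, 77.0], [578.0, 78.0], [572.0, 197.0]]
[[0.0, 0.0, 0.028, -0.0, 0], [0.0, 0.0, 0.056, -0.0, 0], [0.0, 0.0, 0.084, -0.0, 0], [0.0, 0.0, 0.112, -0.0, 0], [0.0, 0.0, 0.14, -0.0, 0]]
[[0.0, 0.0, 0.028, -0.0, 0], [0.0, 0.0, 0.056, -0.0, 0], [0.0, 0.0, 0.084, -0.0, 0], [0.0, 0.0, 0.084, -0.0, 0], [0.0, 0.0, 0.084, -0.0, 0]]
```

View pics/w1.png

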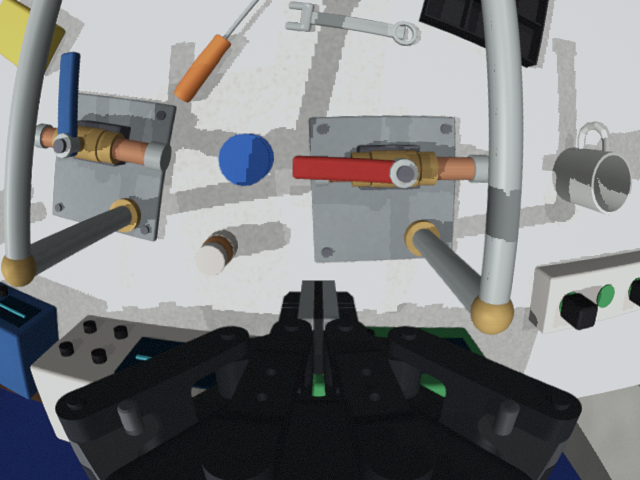

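The wrist view shows the red lever at (293–415, 170), which agrees with the top view. The camera sits on the tool's +x side, so I'll turn that side away from the overhead line before going down.

Run:
```python
from h import *
json.dump([.602,.104,.31,183.47],open("cmd.json","w"))
a=[.602,.104,.20,275]; b=[.602,.104,.086,275]
plan(lin(a,9)+lin(b,5,a)+[b],0)
```

```text
[[0.0, 0.0, 0.0122, -10.2, 0], [0.0, 0.0, 0.0244, -20.3, 0], [0.0, 0.0, 0.0367, -30.5, 0], [0.0, 0.0, 0.0489, -40.7, 0], [0.0, 0.0, 0.0611, -50.8, 0]]
[[0.0, 0.0, 0.0122, -10.2, 0], [0.0, 0.0, 0.0245, -20.4, 0], [0.0, 0.0, 0.0367, -30.6, 0], [0.0, 0.0, 0.0489, -40.7, 0], [0.0, 0.0, 0.0717, -40.7, 0]]
[[0.0, 0.0, 0.0228, -0.0, 0], [0.0, 0.0, 0.0456, -0.0, 0], [0.0, 0.0, 0.0684, -0.0, 0], [0.0, 0.0, 0.0912, -0.0, 0], [0.0, 0.0, 0.0912, -0.0, 0]]
```

Call:
{"api": "servo_tool", "payload": {
  "rows": [
    [0.0,0.0,0.0122,-10.2,0],
    [0.0,0.0,0.0244,-20.3,0],
    [0.0,0.0,0.0367,-30.5,0],
    [0.0,0.0,0.0489,-40.7,0],
    [0.0,0.0,0.0611,-50.8,0]
  ]
}}

```text
clock: 3.65
tool_pos: [0.6013, 0.1051, 0.2497]
ee_rot: [-3.141, 0.0, -2.187]
contact_force: [-0.2, -0.9, -0.7]
width: -0.001
finger_force: 0.0
```

Call:
{"api": "servo_tool", "payload": {
  "rows": [
    [0.0,0.0,0.0122,-10.2,0],
    [0.0,0.0,0.0245,-20.4,0],
    [0.0,0.0,0.0367,-30.6,0],
    [0.0,0.0,0.0489,-40.7,0],
    [0.0,0.0,0.0717,-40.7,0]
  ]
}}

```text
clock: 4.28
tool_pos: [0.6019, 0.1052, 0.1787]
ee_rot: [-3.139, 0.0, -1.48]
contact_force: [0.1, 0.2, -0.6]
width: -0.001
finger_force: 0.0
```

Call:
{"api": "servo_tool", "payload": {
  "rows": [
    [0.0,0.0,0.0228,0,0],
    [0.0,0.0,0.0456,0,0],
    [0.0,0.0,0.0684,0,0],
    [0.0,0.0,0.0912,0,0],
    [0.0,0.0,0.0912,0,0]
  ]
}}

```text
clock: 4.9
tool_pos: [0.6004, 0.1047, 0.0857]
ee_rot: [3.139, -0.0, -1.483]
contact_force: [0.7, -0.3, 1.3]
width: 0.001
finger_force: 0.0
```

Run:
```python
from h import *
st(); print(cmd())
# red swing: lever direction a from -86.5 down; tool centre behind lever by 11+half extent
ax=np.array([.566,.182])
def wp(a,gap=0,z=.086):
    t=np.radians(a); u=np.array([np.cos(t),np.sin(t)]); n=np.array([-u[1],u[0]])  # trailing side (anticlockwise)
    yw=np.radians(275); ex=np.array([np.cos(yw),np.sin(yw)]); ey=np.array([np.sin(yw),-np.cos(yw)])
    e=abs(n@ex)*.011+abs(n@ey)*.0145
    return [*(ax+.080*u+n*(.011+e+gap)),z,275]
print(wp(-86.5),wp(-175))
plan([wp(a) for a in np.linspace(-88,-160,15)],0)
```

```text
4.9 [0.6004 0.1047 0.0857] [179.8  -0.  -85. ] [ 0.7 -0.3  1.3] 0.0
[0.602, 0.104, 0.08600000000000002, 274.96999999999997]
[np.float64(0.596618770355731), np.float64(0.10372322925624815), 0.086, 275] [np.float64(0.4882218504931088), np.float64(0.15311125722216895), 0.086, 275]
[[0.0004, 0.0072, 0.0, -0.0, 0], [0.0022, 0.0138, 0.0, -0.0, 0], [0.0034, 0.0205, 0.0, -0.0, 0], [0.004, 0.0276, 0.0, -0.0, 0], [0.004, 0.0348, 0.0, -0.0, 0]]
[[-0.0007, 0.0073, 0.0, -0.0, 0], [-0.0021, 0.0146, 0.0, -0.0, 0], [-0.0043, 0.0219, 0.0, -0.0, 0], [-0.0072, 0.0291, 0.0, -0.0, 0], [-0.0108, 0.0361, 0.0, -0.0, 0]]
[[-0.0044, 0.0067, 0.0, -0.0, 0], [-0.0095, 0.0131, 0.0, -0.0, 0], [-0.0153, 0.0189, 0.0, -0.0, 0], [-0.0217, 0.0242, 0.0, -0.0, 0], [-0.0288, 0.0289, 0.0, -0.0, 0]]
```

Call:
{"api": "servo_tool", "payload": {
  "rows": [
    [0.0004,0.0072,0.0,0,0],
    [0.0022,0.0138,0.0,0,0],
    [0.0034,0.0205,0.0,0,0],
    [0.004,0.0276,0.0,0,0],
    [0.004,0.0348,0.0,0,0]
  ]
}}

```text
clock: 5.52
tool_pos: [0.5678, 0.0969, 0.087]
ee_rot: [-3.14, -0.0, -1.484]
contact_force: [3.7, 1.3, 0.8]
width: -0.001
finger_force: 1.5
```

Call:
{"api": "servo_tool", "payload": {
  "rows": [
    [-0.0007,0.0073,0.0,0,0],
    [-0.0021,0.0146,0.0,0,0],
    [-0.0043,0.0219,0.0,0,0],
    [-0.0072,0.0291,0.0,0,0],
    [-0.0108,0.0361,0.0,0,0]
  ]
}}

```text
clock: 6.15
tool_pos: [0.5303, 0.1047, 0.0865]
ee_rot: [3.141, -0.0, -1.484]
contact_force: [2.8, -0.2, -0.8]
width: -0.0
finger_force: 1.4
```

Call:
{"api": "servo_tool", "payload": {
  "rows": [
    [-0.0044,0.0067,0.0,0,0],
    [-0.0095,0.0131,0.0,0,0],
    [-0.0153,0.0189,0.0,0,0],
    [-0.0217,0.0242,0.0,0,0],
    [-0.0288,0.0289,0.0,0,0]
  ]
}}

```text
clock: 6.78
tool_pos: [0.4992, 0.1311, 0.0866]
ee_rot: [3.141, -0.0, -1.484]
contact_force: [3.1, -2.2, -0.6]
width: -0.001
finger_force: 1.5
```

Run:
```python
from h import *
st(); print(cmd())
ax=np.array([.566,.182])
def wp(a,gap=0,z=.086):
    t=np.radians(a); u=np.array([np.cos(t),np.sin(t)]); n=np.array([-u[1],u[0]])
    yw=np.radians(275); ex=np.array([np.cos(yw),np.sin(yw)]); ey=np.array([np.sin(yw),-np.cos(yw)])
    e=abs(n@ex)*.011+abs(n@ey)*.0145
    return [*(ax+.080*u+n*(.011+e+gap)),z,275]
plan([wp(a) for a in (-162,-164,-166,-168,-170)],0)
```

```text
6.78 [0.4992 0.1311 0.0866] [180.  -0. -85.] [ 3.1 -2.2 -0.6] -0.0
[0.4994910535896643, 0.13082006535866222, 0.08600000000000002, 274.96999999999997]
[[-0.0029, 0.0016, 0.0, -0.0, 0], [-0.0058, 0.0031, 0.0, -0.0, 0], [-0.0088, 0.0045, 0.0, -0.0, 0], [-0.0119, 0.0058, 0.0, -0.0, 0], [-0.0151, 0.007, 0.0, -0.0, 0]]
```

Call:
{"api": "servo_tool", "payload": {
  "rows": [
    [-0.0029,0.0016,0.0,0,0],
    [-0.0058,0.0031,0.0,0,0],
    [-0.0088,0.0045,0.0,0,0],
    [-0.0119,0.0058,0.0,0,0],
    [-0.0151,0.007,0.0,0,0]
  ]
}}

```text
clock: 7.4
tool_pos: [0.4911, 0.1454, 0.0866]
ee_rot: [3.141, -0.0, -1.484]
contact_force: [1.5, -2.0, 0.1]
width: -0.004
finger_force: 1.3
```

Call:
{"api": "servo_tool", "payload": {
  "rows": [
    [-0.0007,0.0001,0,0,0],
    [-0.0014,0.0002,0,0,0],
    [-0.0021,0.0003,0,0,0],
    [-0.0028,0.0004,0,0,0],
    [-0.0035,0.0005,0,0,0]
  ]
}}

```text
clock: 8.02
tool_pos: [0.4902, 0.1486, 0.0865]
ee_rot: [3.141, -0.0, -1.484]
contact_force: [0.4, -2.7, 0.6]
width: -0.001
finger_force: 1.4
```

Call:
{"api": "servo_tool", "payload": {
  "rows": [
    [-0.0007,0.0001,0,0,0],
    [-0.0014,0.0002,0,0,0],
    [-0.002,0.0003,0,0,0],
    [-0.0025,0.0003,0,0,0],
    [-0.003,0.0003,0,0,0]
  ]
}}

```text
clock: 8.65
tool_pos: [0.4897, 0.1516, 0.0865]
ee_rot: [3.141, -0.0, -1.484]
contact_force: [-1.6, -3.0, 1.4]
width: 0.005
finger_force: 1.5
```

Call:
{"api": "servo_tool", "payload": {
  "rows": [
    [-0.0005,0,0,0,0],
    [-0.001,0,0,0,0],
    [-0.0015,0,0,0,0],
    [-0.002,0,0,0,0],
    [-0.002,0,0,0,0]
  ]
}}

```text
clock: 9.28
tool_pos: [0.4896, 0.1522, 0.0865]
ee_rot: [3.141, -0.003, -1.485]
contact_force: [-0.8, -11.6, 2.2]
width: 0.001
finger_force: 5.4
```

At the stop with 11.6 N. I'll hold it there.

Call:
{"api": "servo_tool", "payload": {
  "rows": [
    [0,0,0,0,0],
    [0,0,0,0,0],
    [0,0,0,0,0],
    [0,0,0,0,0],
    [0,0,0,0,0]
  ]
}}

```text
clock: 9.9
tool_pos: [0.4897, 0.1522, 0.0865]
ee_rot: [3.141, -0.003, -1.485]
contact_force: [-2.3, -11.4, 2.1]
width: -0.002
finger_force: 5.4
```

Run:
```python
from h import *
st()
c=[.4897,.1535,.086,275]; json.dump(c,open("cmd.json","w"))
# back off -y, rise, then over to blue (yaw 180, open)
b1=[.4897,.128,.086,275]; b2=[.4897,.11,.29,275]; b3=[.462,-.209,.29,180]
plan(lin(b1,2,c)+lin(b2,5,b1)+lin(b3,10,b2)+[b3]*3,1)
```

```text
9.9 [0.4897 0.1522 0.0865] [180.   -0.2 -85.1] [ -2.3 -11.4   2.1] -0.0
[[0.0127, 0.0011, 0.0, 0.0, 1], [0.0254, 0.0022, 0.0, 0.0, 1], [0.029, 0.0025, -0.0408, 0.0, 1], [0.0326, 0.0028, -0.0816, 0.0, 1], [0.0362, 0.0032, -0.1224, 0.0, 1]]
[[0.0035, 0.0003, -0.0408, 0.0, 1], [0.0071, 0.0006, -0.0816, 0.0, 1], [0.0387, 0.0061, -0.0816, 9.5, 1], [0.0702, 0.0117, -0.0816, 19.0, 1], [0.1017, 0.0172, -0.0816, 28.5, 1]]
[[0.0304, -0.0102, 0.0, 9.5, 1], [0.0608, -0.0204, 0.0, 19.0, 1], [0.0911, -0.0306, 0.0, 28.5, 1], [0.1215, -0.0407, 0.0, 38.0, 1], [0.1518, -0.0509, 0.0, 47.5, 1]]
[[0.013, -0.0293, 0.0, 9.5, 1], [0.026, -0.0586, 0.0, 19.0, 1], [0.026, -0.0586, 0.0, 19.0, 1], [0.026, -0.0586, 0.0, 19.0, 1], [0.026, -0.0586, 0.0, 19.0, 1]]
```

Call:
{"api": "servo_tool", "payload": {
  "rows": [
    [0.0127,0.0011,0.0,0.0,0],
    [0.0254,0.0022,0.0,0.0,0],
    [0.029,0.0025,-0.0408,0.0,0],
    [0.0326,0.0028,-0.0816,0.0,0],
    [0.0362,0.0032,-0.1224,0.0,0]
  ]
}}

```text
clock: 10.52
tool_pos: [0.4898, 0.1168, 0.2104]
ee_rot: [-3.141, 0.001, -1.484]
contact_force: [1.0, 0.4, 0.4]
width: -0.002
finger_force: 0.0
```

Call:
{"api": "servo_tool", "payload": {
  "rows": [
    [0.0035,0.0003,-0.0408,0.0,1],
    [0.0071,0.0006,-0.0816,0.0,1],
    [0.0387,0.0061,-0.0816,9.5,1],
    [0.0702,0.0117,-0.0816,19.0,1],
    [0.1017,0.0172,-0.0816,28.5,1]
  ]
}}

```text
clock: 11.15
tool_pos: [0.4814, 0.0133, 0.2909]
ee_rot: [-3.141, 0.001, -1.987]
contact_force: [0.5, -0.1, 0.5]
width: 1.004
finger_force: 0.0
```

Call:
{"api": "servo_tool", "payload": {
  "rows": [
    [0.0304,-0.0102,0.0,9.5,1],
    [0.0608,-0.0204,0.0,19.0,1],
    [0.0911,-0.0306,0.0,28.5,1],
    [0.1215,-0.0407,0.0,38.0,1],
    [0.1518,-0.0509,0.0,47.5,1]
  ]
}}

```text
clock: 11.78
tool_pos: [0.4673, -0.1464, 0.2908]
ee_rot: [-3.141, 0.001, -2.816]
contact_force: [-0.3, 0.2, -0.4]
width: 0.998
finger_force: 0.0
```

Call:
{"api": "servo_tool", "payload": {
  "rows": [
    [0.013,-0.0293,0.0,9.5,1],
    [0.026,-0.0586,0.0,19.0,1],
    [0.026,-0.0586,0.0,19.0,1],
    [0.026,-0.0586,0.0,19.0,1],
    [0.026,-0.0586,0.0,19.0,1]
  ]
}}

```text
clock: 12.4
tool_pos: [0.4619, -0.2082, 0.2908]
ee_rot: [3.142, 0.0, -3.14]
contact_force: [-0.1, 0.2, 0.8]
width: 1.0
finger_force: 0.0
```

Run:
```python
from h import *
st();print(cmd())
c=viewer.camera("wrist"); cv2.imwrite("pics/w2.png",c["img"])
K=np.array(c["K"]);print(c["xyz"])
Rm=rot(c["orientation"])
def fz(row,col,z):
    u=np.array([col-K[0,2],row-K[1,2]]);rr=np.linalg.norm(u);th=rr/K[0,0]
    d=np.array([*(np.sin(th)*u/max(rr,1e-9)),np.cos(th)]); d=Rm.apply([d[0],-d[1],-d[2]])
    o=np.array(c["xyz"]); return (o+d*(z-o[2])/d[2])[:2]
x=nets.trace(c,"handle_blue")[0]; print(x["score"],x["location"])
ys,xs=np.nonzero(x["pixels"]);P=np.array([fz(a,b,.106) for a,b in zip(ys,xs)])
rc=cv2.minAreaRect((P*1000).astype(np.float32));print(rc,cv2.boxPoints(rc).round(0).tolist())
t=viewer.camera("top"); cv2.imwrite("pics/t2.png",t["img"][120:320,180:520])
x=nets.trace(t,"handle_red")[0]["pixels"]; ys,xs=np.nonzero(x);P=np.array([onz(t,a,b,.106)[:2] for a,b in zip(ys,xs)])
rc=cv2.minAreaRect((P*1000).astype(np.float32));print("red",rc)
```

```text
12.4 [ 0.4619 -0.2082  0.2908] [ 180.     0.  -179.9] [-0.1  0.2  0.8] 1.0
[0.462039465092788, -0.20903143346486683, 0.29, 180.0]
[ 0.39312585 -0.2083788   0.43323741]
0.65 [243.0, 346.7]
((495.4661865234375, -179.8145751953125), (121.19923400878906, 27.139562606811523), 2.1022698879241943) [[434.0, -168.0], [435.0, -196.0], [557.0, -191.0], [556.0, -164.0]]
red ((515.8552856445312, 177.20306396484375), (119.38691711425781, 27.144363403320312), 4.973620891571045)
```

View pics/w2.png

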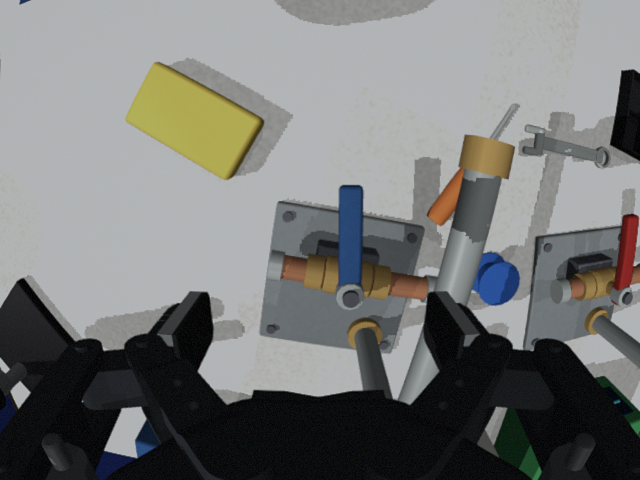

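The wrist view shows the blue lever at (350, 185–300) and the line's near cap at (487,157). The red lever is shut, at about −175°. The open fingers and knuckles are wide, so I'll come down on the right, slide left under the line just above the lever, and then lower over it.

```bash
cat >> h.py <<'E'
AXB=np.array([.549,-.179])
def wpb(a,gap=0,z=.072,rad=.085):
    t=np.radians(a); u=np.array([np.cos(t),np.sin(t)]); n=np.array([u[1],-u[0]])
    return [*(AXB+rad*u+n*(.011-.0425+gap)),z,a]
E
python3 - <<'E'
from h import *
a=[.464,-.252,.25,180];b=[.464,-.252,.106,180];c=[.464,-.205,.106,180];d=[.464,-.205,.072,180]
plan(lin(a,2)+lin(b,6,a)+[b]*2+lin(c,4,b)+[c]+lin(d,4,c)+[d],1)
E
```

```text
[[-0.001, -0.0215, 0.02, 0.0, 1], [-0.002, -0.043, 0.04, 0.0, 1], [-0.002, -0.043, 0.064, 0.0, 1], [-0.002, -0.043, 0.088, 0.0, 1], [-0.002, -0.043, 0.112, 0.0, 1]]
[[0.0, 0.0, 0.024, 0.0, 1], [0.0, 0.0, 0.048, 0.0, 1], [0.0, 0.0, 0.072, 0.0, 1], [0.0, 0.0, 0.072, 0.0, 1], [0.0, 0.0, 0.072, 0.0, 1]]
[[0.0, 0.0118, 0.0, 0.0, 1], [0.0, 0.0235, 0.0, 0.0, 1], [0.0, 0.0353, 0.0, 0.0, 1], [0.0, 0.047, 0.0, 0.0, 1], [0.0, 0.047, 0.0, 0.0, 1]]
[[0.0, 0.0, 0.0085, 0.0, 1], [0.0, 0.0, 0.017, 0.0, 1], [0.0, 0.0, 0.0255, 0.0, 1], [0.0, 0.0, 0.034, 0.0, 1], [0.0, 0.0, 0.034, 0.0, 1]]
```

Call:
{"api": "servo_tool", "payload": {
  "rows": [
    [-0.001,-0.0215,0.02,0.0,1],
    [-0.002,-0.043,0.04,0.0,1],
    [-0.002,-0.043,0.064,0.0,1],
    [-0.002,-0.043,0.088,0.0,1],
    [-0.002,-0.043,0.112,0.0,1]
  ]
}}

```text
clock: 13.22
tool_pos: [0.464, -0.2516, 0.1779]
ee_rot: [-3.141, 0.0, -3.141]
contact_force: [0.5, -0.0, -0.0]
width: 1.0
finger_force: 0.0
```

Call:
{"api": "servo_tool", "payload": {
  "rows": [
    [0.0,0.0,0.024,0.0,1],
    [0.0,0.0,0.048,0.0,1],
    [0.0,0.0,0.072,0.0,1],
    [0.0,0.0,0.072,0.0,1],
    [0.0,0.0,0.072,0.0,1]
  ]
}}

```text
clock: 13.85
tool_pos: [0.4643, -0.2519, 0.1075]
ee_rot: [-3.141, 0.001, 3.141]
contact_force: [-0.2, -0.6, 0.4]
width: 0.997
finger_force: 0.0
```

Run:
```python
from h import *
st()
c=viewer.camera("wrist"); cv2.imwrite("pics/w3.png",c["img"])
```

```text
13.85 [ 0.4643 -0.2519  0.1075] [-180.    0.  180.] [-0.2 -0.6  0.4] 1.0
```

View pics/w3.png

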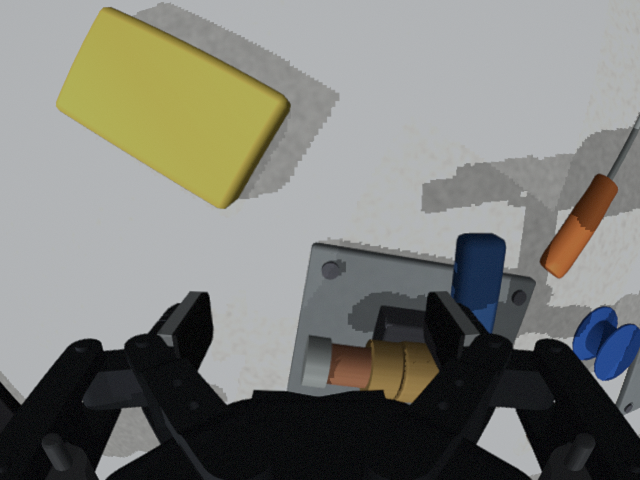

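The right finger (430–480, 310) is hovering just left of and above the lever (455–505, 235–330), as planned. I'll slide left under the line.

Call:
{"api": "servo_tool", "payload": {
  "rows": [
    [0.0,0.0118,0.0,0.0,1],
    [0.0,0.0235,0.0,0.0,1],
    [0.0,0.0353,0.0,0.0,1],
    [0.0,0.047,0.0,0.0,1],
    [0.0,0.047,0.0,0.0,1]
  ]
}}

```text
clock: 14.52
tool_pos: [0.4639, -0.2039, 0.1067]
ee_rot: [-3.142, -0.0, -3.141]
contact_force: [1.1, -0.2, -0.1]
width: 1.004
finger_force: 0.0
```

Run:
```python
from h import *
st()
c=viewer.camera("wrist"); cv2.imwrite("pics/w4.png",c["img"])
```

```text
14.53 [ 0.4639 -0.2039  0.1067] [-180.   -0. -180.] [ 1.1 -0.2 -0.1] 1.0
```

View pics/w4.png

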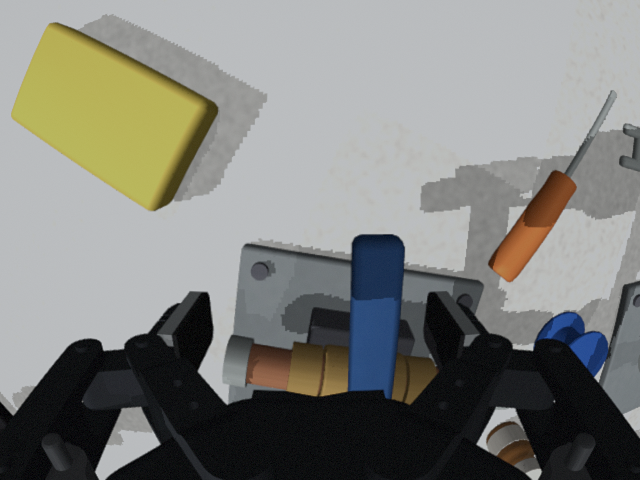

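The lever (350–405) now sits between the fingers, and the right finger at 428 is clear of it. I'll lower.

Call:
{"api": "servo_tool", "payload": {
  "rows": [
    [0.0,0.0,0.0085,0.0,1],
    [0.0,0.0,0.017,0.0,1],
    [0.0,0.0,0.0255,0.0,1],
    [0.0,0.0,0.034,0.0,1],
    [0.0,0.0,0.034,0.0,1]
  ]
}}

```text
clock: 15.2
tool_pos: [0.4633, -0.2047, 0.0718]
ee_rot: [3.141, -0.001, 3.141]
contact_force: [0.3, 0.2, 0.3]
width: 0.995
finger_force: 0.0
```

Run:
```python
from h import *
st(); print(cmd())
plan([wpb(a) for a in np.linspace(180,248,15)],1)
```

```text
15.2 [ 0.4633 -0.2047  0.0718] [ 1.8e+02 -1.0e-01  1.8e+02] [0.3 0.2 0.3] 0.99
[0.464039465092788, -0.20503143346486685, 0.072, 180.0]
[[0.0, -0.0055, 0.0, 0.0, 1], [-0.0029, -0.0126, 0.0, -4.9, 1], [-0.0065, -0.0194, 0.0, -9.7, 1], [-0.0106, -0.0258, 0.0, -14.6, 1], [-0.0153, -0.0319, 0.0, -19.4, 1]]
[[-0.0029, -0.0071, 0.0, -4.9, 1], [-0.0065, -0.0139, 0.0, -9.7, 1], [-0.0106, -0.0204, 0.0, -14.6, 1], [-0.0153, -0.0265, 0.0, -19.5, 1], [-0.0205, -0.0322, 0.0, -24.3, 1]]
[[-0.0029, -0.0071, 0.0, -4.9, 1], [-0.0065, -0.0139, 0.0, -9.7, 1], [-0.0106, -0.0204, 0.0, -14.6, 1], [-0.0153, -0.0265, 0.0, -19.4, 1], [-0.0204, -0.0321, 0.0, -24.3, 1]]
```

Call:
{"api": "servo_tool", "payload": {
  "rows": [
    [0.0,-0.0055,0.0,0.0,1],
    [-0.0029,-0.0126,0.0,-4.9,1],
    [-0.0065,-0.0194,0.0,-9.7,1],
    [-0.0106,-0.0258,0.0,-14.6,1],
    [-0.0153,-0.0319,0.0,-19.4,1]
  ]
}}

```text
clock: 15.82
tool_pos: [0.4795, -0.2367, 0.0728]
ee_rot: [3.141, 0.001, -2.8]
contact_force: [1.1, 3.4, -0.2]
width: 0.998
finger_force: 1.7
```

Call:
{"api": "servo_tool", "payload": {
  "rows": [
    [-0.0029,-0.0071,0.0,-4.9,1],
    [-0.0065,-0.0139,0.0,-9.7,1],
    [-0.0106,-0.0204,0.0,-14.6,1],
    [-0.0153,-0.0265,0.0,-19.5,1],
    [-0.0205,-0.0322,0.0,-24.3,1]
  ]
}}

```text
clock: 16.45
tool_pos: [0.5092, -0.26, 0.0728]
ee_rot: [3.141, 0.001, -2.376]
contact_force: [-0.1, 3.9, -0.4]
width: 0.999
finger_force: 1.6
```

Call:
{"api": "servo_tool", "payload": {
  "rows": [
    [-0.0029,-0.0071,0.0,-4.9,1],
    [-0.0065,-0.0139,0.0,-9.7,1],
    [-0.0106,-0.0204,0.0,-14.6,1],
    [-0.0153,-0.0265,0.0,-19.4,1],
    [-0.0204,-0.0321,0.0,-24.3,1]
  ]
}}

```text
clock: 17.08
tool_pos: [0.5457, -0.2691, 0.0726]
ee_rot: [3.14, 0.001, -1.952]
contact_force: [-1.3, 3.3, 0.4]
width: 0.999
finger_force: 1.6
```

Run:
```python
from h import *
st(); print(cmd())
plan([wpb(a) for a in (249.5,251,252.5,253.5,254.5)]+[wpb(a) for a in (255,255.5,256,256.5,257)],1)
```

```text
17.07 [ 0.5457 -0.2691  0.0726] [ 179.9    0.  -111.9] [-1.3  3.3  0.4] 1.0
[0.5462969731994913, -0.26960714404489283, 0.072, 248.00000000000003]
[[-0.0009, -0.0023, 0.0, -1.5, 1], [-0.0018, -0.0045, 0.0, -3.0, 1], [-0.0028, -0.0066, 0.0, -4.5, 1], [-0.0034, -0.0081, 0.0, -5.5, 1], [-0.0041, -0.0095, 0.0, -6.5, 1]]
[[-0.0003, -0.0007, 0.0, -0.5, 1], [-0.0006, -0.0015, 0.0, -1.0, 1], [-0.0009, -0.0022, 0.0, -1.5, 1], [-0.0012, -0.0029, 0.0, -2.0, 1], [-0.0015, -0.0037, 0.0, -2.5, 1]]
```

Call:
{"api": "servo_tool", "payload": {
  "rows": [
    [-0.0009,-0.0023,0.0,-1.5,1],
    [-0.0018,-0.0045,0.0,-3.0,1],
    [-0.0028,-0.0066,0.0,-4.5,1],
    [-0.0034,-0.0081,0.0,-5.5,1],
    [-0.0041,-0.0095,0.0,-6.5,1]
  ]
}}

```text
clock: 17.7
tool_pos: [0.5565, -0.2692, 0.0727]
ee_rot: [3.142, -0.0, -1.841]
contact_force: [-1.4, 2.3, -0.5]
width: 0.999
finger_force: 1.4
```

Call:
{"api": "servo_tool", "payload": {
  "rows": [
    [-0.0003,-0.0007,0.0,-0.5,1],
    [-0.0006,-0.0015,0.0,-1.0,1],
    [-0.0009,-0.0022,0.0,-1.5,1],
    [-0.0012,-0.0029,0.0,-2.0,1],
    [-0.0015,-0.0037,0.0,-2.5,1]
  ]
}}

```text
clock: 18.32
tool_pos: [0.5604, -0.2688, 0.0726]
ee_rot: [3.142, -0.0, -1.798]
contact_force: [-2.2, 1.7, 0.2]
width: 0.999
finger_force: 1.4
```

Run:
```python
from h import *
st(); s=r.state();n=np.array([np.sin(np.radians(257)),-np.cos(np.radians(257))]);print("n-force",s["contact_force"][:2]@n)
plan([wpb(a) for a in (257.4,257.8,258.2,258.6,259)],1)
```

```text
18.32 [ 0.5604 -0.2688  0.0726] [ 180.   -0. -103.] [-2.2  1.7  0.2] 1.0
n-force 2.543894641277369
[[-0.0002, -0.0006, 0.0, -0.4, 1], [-0.0004, -0.0011, 0.0, -0.8, 1], [-0.0007, -0.0017, 0.0, -1.2, 1], [-0.0009, -0.0023, 0.0, -1.6, 1], [-0.0011, -0.0029, 0.0, -2.0, 1]]
```

Call:
{"api": "servo_tool", "payload": {
  "rows": [
    [-0.0002,-0.0006,0.0,-0.4,1],
    [-0.0004,-0.0011,0.0,-0.8,1],
    [-0.0007,-0.0017,0.0,-1.2,1],
    [-0.0009,-0.0023,0.0,-1.6,1],
    [-0.0011,-0.0029,0.0,-2.0,1]
  ]
}}

```text
clock: 18.95
tool_pos: [0.5616, -0.2676, 0.0723]
ee_rot: [3.138, 0.001, -1.763]
contact_force: [-10.3, 5.3, 4.9]
width: 0.998
finger_force: 5.5
```

That's the stop, at about 11 N normal to the lever. I'll hold, then look.

Call:
{"api": "servo_tool", "payload": {
  "rows": [
    [0,0,0,0,1],
    [0,0,0,0,1],
    [0,0,0,0,1],
    [0,0,0,0,1],
    [0,0,0,0,1]
  ]
}}

```text
clock: 19.58
tool_pos: [0.5616, -0.2676, 0.0724]
ee_rot: [3.138, 0.001, -1.763]
contact_force: [-8.8, 5.1, 4.6]
width: 1.001
finger_force: 5.0
```

Call:
{"api": "servo_tool", "payload": {
  "rows": [
    [0,0.006,0,0,1],
    [0,0.015,0,0,1],
    [0,0.028,0,0,1],
    [0,0.028,0,0,1],
    [0,0.028,0,0,1]
  ]
}}

```text
clock: 20.2
tool_pos: [0.5363, -0.2632, 0.0729]
ee_rot: [-3.141, -0.0, -1.763]
contact_force: [0.2, 0.3, -0.3]
width: 0.999
finger_force: 0.0
```

Call:
{"api": "servo_tool", "payload": {
  "rows": [
    [0,0,-0.03,0,1],
    [0,0,-0.07,0,1],
    [0.02,0,-0.12,0,1],
    [0.04,0,-0.18,0,1],
    [0.06,0,-0.22,0,1]
  ]
}}

```text
clock: 20.82
tool_pos: [0.5251, -0.3227, 0.2957]
ee_rot: [-3.139, -0.001, -1.763]
contact_force: [1.5, -0.5, -0.4]
width: 1.0
finger_force: 0.0
```

Call:
{"api": "servo_tool", "payload": {
  "rows": [
    [0.05,0,0,0,1],
    [0.1,0,0,0,1],
    [0.1,0,0,0,1],
    [0.1,0,0,0,1],
    [0.1,0,0,0,1]
  ]
}}

```text
clock: 21.45
tool_pos: [0.5058, -0.419, 0.2928]
ee_rot: [-3.141, 0.0, -1.762]
contact_force: [0.1, 0.3, -1.0]
width: 1.005
finger_force: 0.0
```

Run:
```python
from h import *
st()
for v in("top","scene"):
    c=viewer.camera(v); cv2.imwrite(f"pics/{v}5.png",c["img"])
    for n in("red","blue"):
        x=nets.trace(c,"handle_"+n)
        if not x: print(v,n,"none"); continue
        ys,xs=np.nonzero(x[0]["pixels"]);P=np.array([onz(c,a,b,.106)[:2] for a,b in zip(ys,xs)])
        print(v,n,x[0]["score"],cv2.minAreaRect((P*1000).astype(np.float32)))
    for n,z in(("spool",.042),("flux",.07)):
        for x in nets.trace(c,n)[:1]: print(v,n,onz(c,*x["location"],z).round(3))
```

```text
21.45 [ 0.5058 -0.419   0.2928] [-180.    0. -101.] [ 0.1  0.3 -1. ] 1.01
top red 0.63 ((516.690673828125, 177.83909606933594), (117.47120666503906, 27.35702133178711), 4.254522800445557)
top blue 0.64 ((375.51324462890625, -322.7353515625), (146.8740234375, 76.768798828125), 58.876487731933594)
top spool [0.568 0.016 0.042]
top flux [ 0.668 -0.01   0.07 ]
scene red 0.92 ((525.6697387695312, 177.36695861816406), (131.2848663330078, 35.35549545288086), 4.279645919799805)
scene blue 0.8 ((545.4577026367188, -222.12376403808594), (116.70963287353516, 46.12061309814453), 88.27239227294922)
scene spool [0.585 0.016 0.042]
scene flux [ 0.699 -0.02   0.07 ]
```

View pics/top5.png

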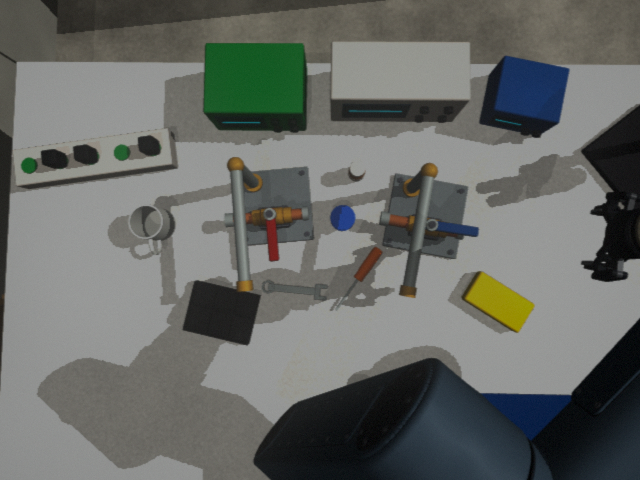

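The red lever is shut, pointing toward the robot at (272, 215–260). The blue lever is open, along its pipe at (435–478, 230). Everything else is where it was, and the arm is clear.

```bash
python3 -c "
from h import *
print(order.job_done())"
```

```text
the job is handed in; nothing more can be done
None
```

The changeover is done and handed in: the red valve was shut first and then the blue one opened, each held at its stop with about 11 N and released, and the final top view shows nothing else on the bench moved.

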